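# Isolate the conveyor and clear the fallen roller

## Robot

A 6-joint arm with a two-finger parallel gripper is mounted at the origin on the work surface. World frame = base frame: x ahead of the robot, y to its left, z up, the work surface at z = 0. Lengths are in mm, angles in rad, forces in N, time in s.
With the tool pointing down it reaches from about 350 to 775 mm from the base axis. Payload 7.3 kg.
Tool frame: the origin (TCP) lies at the very end of the fingers, on their centre line; the grasp point (between the pads) lies 19 mm behind it (bot.grip_point_offset is the distance from the TCP to the grasp point, in mm); z points along the fingers, y is the line along which they close (so a half turn about z gives the same grasp; the last joint's range is limited). The gripper opens to 92 mm and grips with 3 to 60 N. Pads are 19 mm wide; open, the fingers measure 130 mm over their backs; the gripper's body (75 mm by 190 mm) begins 47 mm behind the grasp point.
Start: joints at [-1.401, 0.342, 1.524, -0, 1.275, -0.146], TCP at [163.075, -499.05, 226.741] pointing down, gripper open.
Joint ranges: [-2.53, 2.53], [-0.77, 2.02], [0.04, 2.7], [-1, 4.14], [0.28, 2.66], [-3.11, 3.11]. Speed limits (rad/s): [2.57, 2.57, 3.14, 3.14, 3.14, 3.14].

## Interface

Orientations are given as [roll, pitch, yaw] about the fixed x, y, z axes, in that order (R = Rz(yaw) Ry(pitch) Rx(roll)).
In Python, from plant import bot gives the robot as it stands. The module is installed in compiled form; this text tells all that it offers.
- The arm moves only by the shell command python3 -m jog 'ROWS' [OPENING]. ROWS is JSON, a list of rows, each a list of 6 numbers: the shift along the tool's x, y, z in mm, then the turn, a rotation vector about the tool's x, y, z in rad. In form: [[dx, dy, dz, rx, ry, rz], ...]. A call has 1 to 12 rows; each row shifts and turns the commanded pose from where the row before left it, along the tool's axes as they then stand; what a row does not reach is not made up. A row lasts 1/10 s, in which the tool goes at most 50 mm and 8.59 degrees, less where a joint would pass 70% of its speed; a pose out of reach is approached as far as the arm can. A call with a gripper value outside its range is refused whole. OPENING is the opening in per cent of the stroke, from 0 (shut) to 100 (fully open), set as the call begins (- or left out, the last holds). The fingers move at their own pace and stop on an object; the grip force is fixed at half the most. Time passes only in rows, so rows that do not move let the fingers close. It gives the time, the measured TCP pose, the force, the opening and the grip force at its end, in the units of the state.
- bot.get_obs(): the state, without advancing time (a new reading comes with each control period).
- bot.capture(name): name is "side" or "top"; returns the picture (384x512x3 uint8, red, green, blue); there is no depth.
- bot.camera_model(name): a dict with "fx", "fy", "cx", "cy" (pixels), "dist_coeffs" ([k1, k2, p1, p2, k3] as OpenCV has them; the pictures are not rectified), "position" and "orientation" of the camera in the world. Camera axes: x right, y down, z forward; pixel columns grow to the right and rows downward; lengths in mm; the calibration is good to about 2 mm. A picture is of the moment at which its call begins. camera_model takes no time and is no camera call.
- bot.close_job(): hands the job in; it is judged then, once.
Trained networks look in the newest picture that a camera, given by its name, has taken for a name from the list of things; names that differ only in an ending like _2 or _b are one class to them, and where a whole thing is asked for, a point or a joint stands for the part that bears it (a point fixed in the world has none). Each returns a list of dicts, best first, with "p" (0 to 1); they miss things now and then, are a little off and sometimes report something else, mostly with a low value. They report only what shows in the picture. A call takes as long as a camera call.
- bot.outline_of(target, camera): "mask" (384x512 bool, what is visible of it) and "pixel" ([column, row] in pixels, amid what is visible of it).
The state is a dict: "time": time; "joint_positions": joint angles; "dq": joint speeds; "tau": joint torques, N m; "tool_pos": TCP position; "tcp_rot": TCP orientation; "contact_force": force on the tool from outside, world axes, zero at the start; "moment": the same for the moment, N m; "grip_width": finger opening in mm; "finger_force": force on a finger pad.
Only numpy, scipy, OpenCV 4.12 (cv2) and the standard library are available. Lean on these libraries where they do the work, as an engineer would, in place of code of your own. Each camera call takes 0.05 s, during which the arm holds its last target. There are 200 camera calls.

## Task

A roller has fallen off the patty conveyor and is wedged in the corner of the steel catch tray. First turn the rotary isolator handle from on fully round to off, and leave it off; only then free the roller and stand it upright, spindle up, wholly on the white cutting board, setting it down rather than dropping it. Do not knock over the spray bottle or the steel cup behind.

Things in the scene. Friction and masses are not known exactly. Their poses are not given: they have to be found in the camera images.
- isolator (a joint): Angle of the isolator handle about its vertical axis, rad: 0 = on (start, within 0.08), 1.05 = off; grows anticlockwise seen from above, hard stop at each end. An over-centre spring drives it to the nearer end (0.18 N m at the ends, none half-way), plus 0.03 N m friction: past half-way it snaps to off and stays.
- isolator_grip (a point): Point on the handle's axis of rotation, 100 mm above the table; turns with the handle. The handle is a black upright bar 64 mm long, 16 mm thick, 34 mm high (78 to 112 mm above the table) on a black disc 58 mm across. The point's x axis runs along the bar to its pointed nose (40 mm from the axis), z up.
- roller_center (a point): Centre, half-way along the axis, of the roller: aluminium cylinder 46 mm across, 100 mm long, two thin black bands; at one end a steel spindle 19 mm across, 50 mm long; 150 mm in all, about 0.32 kg. z runs along it from flat foot to spindle: foot 75 mm below this point, shoulder 25 mm above, spindle middle 50 mm above.
- tray: Catch tray of dark steel, open on top, 280 x 240 mm (x, y), 90 mm high, walls and floor 4 mm, fixed; origin at the centre of its underside. Across its -x, -y corner stands a deflector plate 40 mm high, at 45 degrees, 102 mm from the inner corner; the roller is caught between it and the corner. A tape roll lies elsewhere in the tray.
- board: White plastic cutting board lying flat, 190 x 150 mm (its x and y), 15 mm thick, fixed to the table; origin at the centre of its underside, z up.
- spray_bottle: White bottle with a blue cap, standing, 68 mm in diameter, 190 mm tall, beyond the work area; origin at the centre of its foot. Not to be knocked over.
- steel_cup: Empty steel cup, standing, 72 mm in diameter, 90 mm tall, beyond the work area; origin at the centre of its foot. Not to be knocked over.
- roller: The same roller; origin at the centre of its flat foot, z along it to the spindle. At the start it leans about 29 degrees from upright into the tray's corner, spindle up and out over the corner, foot held behind the deflector plate. Lifting it straight up by 100 mm or more clears the plate and walls.
- isolator_box: Grey enclosure 130 x 110 mm (x, y), 70 mm high, fixed to the table, the handle on the middle of its top; origin at the centre of its underside. On its top the nose points at a white bar mark when on, and at a white ring mark, 60 degrees anticlockwise of it, when off.

How it is judged:
By the outcome, as a careful person would: the job done as asked, in the order asked, and still so for the second after the job is handed in, with the robot touching nothing.
It also fails if it takes over 54 s, if anything falls off the work surface, if the arm or the gripper's body presses on something with over 40 N, if the wrist force passes 120 N, or if a joint passes its speed limit or range.

## Working session

There is one attempt and no reset: what is moved stays moved. The work goes in short steps, Python scripts to look and compute and a shell command to move; the robot and the scene stay as the last step left them, time stands still between calls to the robot, and variables do not carry over. Pictures are saved under pics/ and viewed, at most 10 in all, crops included, and the job is handed in when it is done.

```bash
mkdir -p pics; cat > h.py <<'E'
import numpy as np, cv2
from plant import bot
from scipy.spatial.transform import Rotation as R
def cam(n):
    m=bot.camera_model(n); K=np.array([[m['fx'],0,m['cx']],[0,m['fy'],m['cy']],[0,0,1.]])
    o=np.array(m['orientation'],float)
    Rm=R.from_euler('xyz',o).as_matrix() if o.shape==(3,) else (o if o.shape==(3,3) else R.from_quat(o).as_matrix())
    return K,np.array(m['dist_coeffs'],float),np.array(m['position'],float),Rm
def ray(n,px):
    K,d,p,Rm=cam(n); u=cv2.undistortPoints(np.array(px,float).reshape(-1,1,2),K,d).reshape(-1,2)
    return p,(Rm@np.c_[u,np.ones(len(u))].T).T
def onz(n,px,z):
    p,v=ray(n,px); z=np.broadcast_to(z,len(v)); return p+v*((z-p[2])/v[:,2])[:,None]
def proj(n,X):
    K,d,p,Rm=cam(n); return cv2.projectPoints((np.array(X,float).reshape(-1,3)-p)@Rm,np.zeros(3),np.zeros(3),K,d)[0].reshape(-1,2)
def save(n,f):
    im=bot.capture(n); cv2.imwrite('pics/'+f,im[:,:,::-1]); return im
E
python3 - <<'E'
from h import *
for n in('side','top'):
    save(n,n+'0.png'); m=bot.camera_model(n); print(n,m)
    for t in('isolator','isolator_box','roller','tray','board','spray_bottle','steel_cup'):
        r=bot.outline_of(t,n)
        if r:
            q=r[0]; ys,xs=np.nonzero(q['mask']); print(t,round(q['p'],2),np.round(q['pixel']),xs.min(),xs.max(),ys.min(),ys.max(),len(xs))
print(bot.get_obs())
E
```

```text
side {'fx': 433.5610267526423, 'fy': 433.5610267526423, 'cx': 260.8939432704337, 'cy': 188.33161346791104, 'dist_coeffs': array([-0.02139959,  0.        ,  0.        ,  0.        ,  0.        ]), 'position': array([ 400.93554823, -844.52317596,  765.12296325]), 'orientation': array([-2.24191779,  0.00827113, -0.27469253])}
isolator 0.61 [247. 296.] 228 263 279 312 869
isolator_box 0.71 [244. 310.] 193 279 279 345 4318
roller 0.79 [197. 152.] 188 204 139 157 212
tray 0.72 [221. 140.] 167 280 103 185 5970
board 0.94 [236. 234.] 193 282 201 261 3334
spray_bottle 0.95 [325. 200.] 310 340 160 232 1632
steel_cup 0.82 [292. 177.] 280 306 158 197 879
top {'fx': 494.3110223622042, 'fy': 494.3110223622042, 'cx': 256.856618010015, 'cy': 196.04491369720495, 'dist_coeffs': array([-0.20236543,  0.        ,  0.        ,  0.        ,  0.        ]), 'position': array([ 544.24464632,  -27.4415353 , 1434.12191255]), 'orientation': array([-3.06937729,  0.00964801, -1.56628487])}
isolator 0.96 [370. 245.] 360 382 234 255 387
isolator_box 0.59 [366. 244.] 345 390 220 279 1924
roller 0.93 [183. 242.] 170 1
[... 206 characters left out ...]
.8, 'joint_positions': array([-1.40100640e+00,  3.41959813e-01,  1.52411746e+00, -1.58012779e-05,
        1.27542155e+00, -1.45993718e-01]), 'dq': array([ 2.31537901e-04, -4.47077997e-04, -5.25149692e-04,  3.91311542e-04,
        4.44553272e-05,  1.84559322e-03]), 'tau': array([ 1.91443563e-03, -4.31080627e+01, -2.44466811e+01,  7.20326300e-02,
        4.79708507e-02,  2.44701283e-05]), 'tool_pos': array([ 163.06497803, -499.03718171,  226.755276  ]), 'tcp_rot': array([3.14150202e+00, 2.86065569e-05, 3.15788245e-01]), 'contact_force': array([-0.25808293, -0.92513496,  0.75787674]), 'moment': array([-0.00758204, -0.0153748 , -0.08214669]), 'finger_force': 0.0, 'grip_width': 92.02469847958321}
```

```bash
ls pics
```

```text
side0.png
top0.png
```

View pics/top0.png

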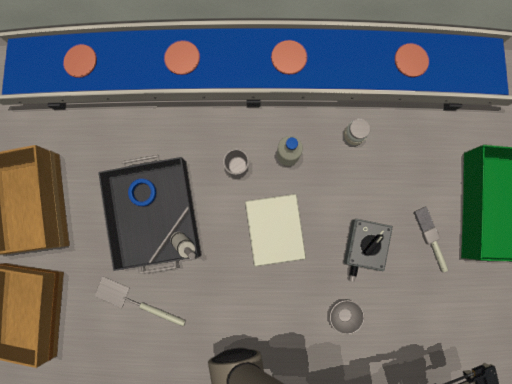

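View pics/side0.png

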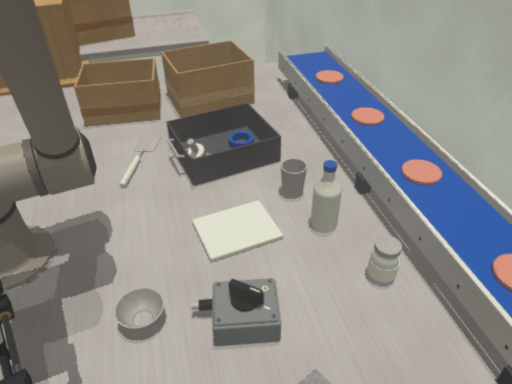

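The top view shows the tray around (150,213), with the roller leaning in its lower-right corner (183,242). The board is at (274,229) and the isolator at (370,245). The bottle (290,150) and cup (236,164) are clear of the work. The side view agrees. Next I'll fit the poses and look closer.

```bash
python3 - <<'E'
from h import *
im=cv2.imread('pics/top0.png'); sd=cv2.imread('pics/side0.png')
c=lambda i,x,y,w,h:cv2.resize(i[y:y+h,x:x+w],(400,300),interpolation=cv2.INTER_CUBIC)
cv2.imwrite('pics/crop.png',np.vstack([np.hstack([c(im,334,215,64,64*3//4+12),c(im,150,220,64,60)]),np.hstack([c(sd,190,265,100,75),c(sd,160,100,120,90)])]))
bot.capture('top')
def rect(t,z):
    q=bot.outline_of(t,'top')[0]; cn=max(cv2.findContours(q['mask'].astype(np.uint8),0,2)[0],key=cv2.contourArea)
    X=onz('top',cn.reshape(-1,2),z)[:,:2].astype(np.float32); r=cv2.minAreaRect(X); print(t,r); return r
rect('board',15); rect('tray',90); rect('isolator_box',70); rect('isolator',112)
for t,z in(('spray_bottle',190),('steel_cup',90)): print(t,onz('top',[bot.outline_of(t,'top')[0]['pixel']],z))
bot.capture('side')
for t,z in(('spray_bottle',95),('steel_cup',45),('board',15)): print(t,onz('side',[bot.outline_of(t,'side')[0]['pixel']],z))
E
```

```text
board ((548.9290771484375, -65.09703063964844), (191.85397338867188, 152.13790893554688), 9.39163875579834)
tray ((591.1719360351562, 283.90972900390625), (321.59539794921875, 252.6261444091797), 10.13894271850586)
isolator_box ((488.4714660644531, -319.6814880371094), (119.63432312011719, 173.447265625), 78.82215118408203)
isolator ((509.4410705566406, -321.2687072753906), (59.61806106567383, 57.16075134277344), 85.15354919433594)
spray_bottle [[749.72995269 -99.38797812 190.        ]]
steel_cup [[725.49376039  38.88897104  90.        ]]
spray_bottle [[ 758.17925269 -123.04345998   95.        ]]
steel_cup [[745.61547679  56.57118274  45.        ]]
board [[538.03300984 -75.36298118  15.        ]]
```

View pics/crop.png

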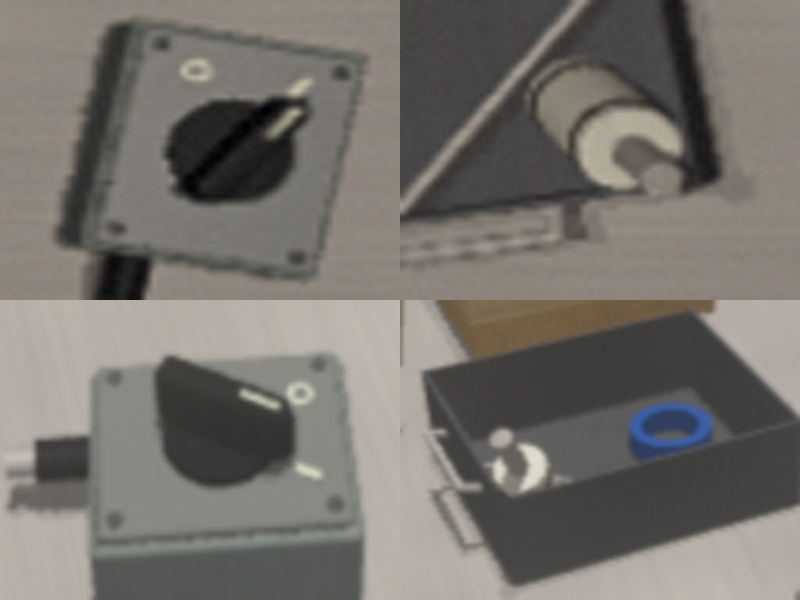

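```bash
python3 - <<'E'
from h import *
t=lambda P:[(334+x/6.25,215+y/5) for x,y in P]
u=lambda P:[(150+x/6.25,220+y/5) for x,y in P]
b=onz('top',t([(135,22),(368,60),(315,278),(85,240)]),70)[:,:2]; print('box',b,b.mean(0))
e=b[0]-b[3]+b[1]-b[2]; print('boxyaw',np.degrees(np.arctan2(e[1],e[0])))
print('disc',onz('top',t([(232,150)]),78))
n=onz('top',t([(308,108),(185,192)]),112); d=n[0]-n[1]; print('nose,tail',n,np.linalg.norm(d),np.degrees(np.arctan2(d[1],d[0])))
m=onz('top',t([(195,70),(300,87)]),70);print('ring,mark',m)
print('tip,shoulder',T:=onz('top',u([(262,180),(230,147)]),[146.4,102.7]),np.linalg.norm(T[0]-T[1]))
# side: disc crop scale 4 at (190,265); roller scale 3.33 at (160,100)
print('side disc',onz('side',[(190+228/4,265+(420-300)/4)],78))
print('side tip',onz('side',[(160+(500-400)/3.333,100+(438-300)/3.333)],146.4))
print('side sh',onz('side',[(160+(520-400)/3.333,100+(470-300)/3.333)],102.7))
# tray rim corners from top
print('traycorner',onz('top',[(184,158),(101,171),(113,270),(199,256)],90))
d=T[0]-T[1];print('az',np.degrees(np.arctan2(d[1],d[0])),'lean',np.degrees(np.arctan2(np.hypot(*d[:2]),d[2])))
E
```

```text
box [[ 578.90888786 -288.27227918]
 [ 557.62342035 -394.21624757]
 [ 436.27836685 -369.60202347]
 [ 458.23259115 -265.56400845]] [ 507.76081655 -329.41363967]
boxyaw -11.063474184378903
disc [[ 507.97485904 -330.02942668   78.        ]]
nose,tail [[ 531.36387162 -356.06976404  112.        ]
 [ 486.40649622 -301.79582459  112.        ]] 70.47571288401247 -50.36362529866171
ring,mark [[ 552.23618059 -315.22274534   70.        ]
 [ 542.66324742 -362.91629386   70.        ]]
tip,shoulder [[479.83867399 154.15658518 146.4       ]
 [495.30644159 174.40638274 102.7       ]] 50.58652128493888
side disc [[ 513.55590834 -324.14622824   78.        ]]
side tip [[480.54043715 153.6804615  146.4       ]]
side sh [[494.82114656 170.04541795 102.7       ]]
traycorner [[745.98665962 187.63149517  90.        ]
 [710.20974467 423.59377976  90.        ]
 [434.73817965 383.11154689  90.        ]
 [477.23516682 142.68750202  90.        ]]
az -127.37432841950893 lean 30.246477129615634
```

Isolator axis is at about (508,-329) and the handle points at about -45°. The roller's spindle middle is at about (487.5,163,124.5), leaning 29° towards azimuth -127°. I'll approach the isolator first.

```bash
python3 -m jog '[[38,-5.4,7,0,0,0],[38,-5.4,7,0,0,0],[38,-5.4,7,0,0,0],[38,-5.4,7,0,0,0],[38,-5.4,7,0,0,0],[38,-5.4,7,0,0,0],[38,-5.4,7,0,0,0],[38,-5.4,7,0,0,0],[38,-5.4,7,0,0,0],[38,-5.4,7,0,0,0]]'; python3 -m jog '[[0,0,0,0,0,0.135],[0,0,0,0,0,0.135],[0,0,0,0,0,0.135],[0,0,0,0,0,0.135],[0,0,0,0,0,0.135],[0,0,0,0,0,0.135],[0,0,0,0,0,0.135],[0,0,0,0,0,0.135],[0,0,0,0,0,0],[0,0,0,0,0,0]]'; python3 - <<'E'
from h import *
a=save('side','s1.png');b=save('top','t1.png')
c=lambda i,x,y:cv2.resize(i[y:y+90,x:x+120],(400,300),interpolation=cv2.INTER_CUBIC)
cv2.imwrite('pics/c1.png',np.hstack([c(a,180,240),c(b,310,200)])[:,:,::-1])
E
```

```text
time: 2.35
tool_pos: [508.9, -328.8, 156.4]
tcp_rot: [3.141, 0.0, 0.316]
contact_force: [0.8, -0.7, 0.1]
grip_width: 91.6
finger_force: 0.0
time: 3.35
tool_pos: [507.5, -329.7, 156.7]
tcp_rot: [3.142, 0.0, -0.761]
contact_force: [0.3, 0.2, 0.1]
grip_width: 92.0
finger_force: 0.0
```

View pics/c1.png

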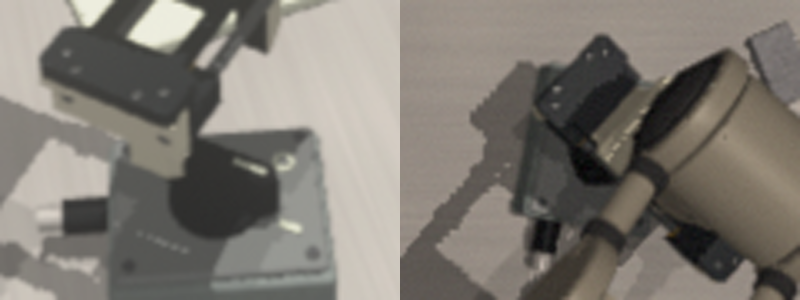

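The gripper sits over the handle with its pads on either side of the bar. I'll descend and close.

```bash
python3 -m jog '[[0,0,14,0,0,0],[0,0,14,0,0,0],[0,0,14,0,0,0],[0,0,14,0,0,0],[0,0,14,0,0,0],[0,0,0,0,0,0],[0,0,0,0,0,0]]'; python3 -m jog '[[0,0,0,0,0,0],[0,0,0,0,0,0],[0,0,0,0,0,0],[0,0,0,0,0,0],[0,0,0,0,0,0],[0,0,0,0,0,0],[0,0,0,0,0,0],[0,0,0,0,0,0]]' 5
```

```text
time: 4.15
tool_pos: [507.6, -329.8, 86.7]
tcp_rot: [3.142, 0.0, -0.764]
contact_force: [0.4, -0.3, -0.6]
grip_width: 92.2
finger_force: 0.0
time: 4.95
tool_pos: [507.5, -329.7, 86.7]
tcp_rot: [3.142, -0.0, -0.764]
contact_force: [-0.1, -0.2, -0.6]
grip_width: 32.0
finger_force: 0.0
```

```bash
python3 -m jog '[[0,0,0,0,0,0],[0,0,0,0,0,0],[0,0,0,0,0,0],[0,0,0,0,0,0],[0,0,0,0,0,0]]'; python3 -m jog '[[0,0,0,0,0,-0.135],[0,0,0,0,0,-0.135],[0,0,0,0,0,-0.135],[0,0,0,0,0,-0.135],[0,0,0,0,0,-0.135]]'
```

```text
time: 5.45
tool_pos: [508.6, -328.5, 86.7]
tcp_rot: [-3.139, -0.0, -0.763]
contact_force: [4.2, 4.5, -0.1]
grip_width: 15.8
finger_force: 29.9
time: 5.95
tool_pos: [508.8, -328.5, 86.7]
tcp_rot: [-3.14, -0.002, -0.084]
contact_force: [4.9, 4.3, -0.4]
grip_width: 15.9
finger_force: 29.9
```

```bash
python3 -m jog '[[0,0,0,0,0,-0.1],[0,0,0,0,0,-0.1],[0,0,0,0,0,-0.1],[0,0,0,0,0,-0.08],[0,0,0,0,0,0],[0,0,0,0,0,0]]'; python3 -c "
from h import *; o=bot.get_obs(); print(o['moment'],o['tcp_rot'])"
```

```text
time: 6.55
tool_pos: [508.8, -328.5, 86.7]
tcp_rot: [-3.141, -0.002, 0.292]
contact_force: [5.7, 4.8, -0.5]
grip_width: 15.6
finger_force: 29.9
[ 0.5841199  -0.89032467  0.18771274] [-3.14106773e+00 -2.33385261e-03  2.91659600e-01]
```

```bash
python3 -m jog '[[0,0,0,0,0,0],[0,0,0,0,0,0],[0,0,0,0,0,0],[0,0,0,0,0,0],[0,0,0,0,0,0],[0,0,0,0,0,0],[0,0,-30,0,0,0],[0,0,-40,0,0,0],[0,0,-40,0,0,0],[0,0,-40,0,0,0],[0,0,0,0,0,0]]' 100
```

```text
time: 7.65
tool_pos: [509.6, -331.4, 243.4]
tcp_rot: [3.132, -0.006, 0.291]
contact_force: [-0.1, -0.0, 0.1]
grip_width: 91.5
finger_force: 0.0
```

```bash
python3 -m jog '[[6.3,-40.2,0,0,0,0],[6.3,-40.2,0,0,0,0],[6.3,-40.2,0,0,0,0],[6.3,-40.2,0,0,0,0],[6.3,-40.2,0,0,0,0],[6.3,-40.2,0,0,0,0],[6.3,-40.2,0,0,0,0],[6.3,-40.2,0,0,0,0],[6.3,-40.2,0,0,0,0],[6.3,-40.2,0,0,0,0],[6.3,-40.2,0,0,0,0]]'; python3 -m jog '[[0,0,0,0,0,-0.127],[0,0,0,0,0,-0.127],[0,0,0,0,0,-0.127],[0,0,0,0,0,-0.127],[0,0,0,0,0,-0.127],[0,0,0,0,0.127,0],[0,0,0,0,0.127,0],[0,0,0,0,0.127,0],[0,0,0,0,0.127,0],[0,0,0,0,0,0],[0,0,0,0,0,0]]' 60; cat > k.py <<'E'
from h import *
o=bot.get_obs(); Rt=R.from_euler('xyz',o['tcp_rot']).as_matrix()
print('z',Rt[:,2],'y',Rt[:,1],'q',np.round(o['joint_positions'],2))
def rel(T): print('tool shift',Rt.T@(np.array(T)-o['tool_pos']))
def turn(Rd): print('rotvec',R.from_matrix(Rt.T@Rd).as_rotvec())
E
python3 - <<'E'
from k import *
az=np.radians(53);l=np.radians(29)
z=np.array([np.sin(l)*np.cos(az),np.sin(l)*np.sin(az),-np.cos(l)]); y=np.array([np.sin(az),-np.cos(az),0])
turn(np.c_[np.cross(y,z),y,z]); rel(np.array([487.5,163,124.5])+19*z)
a=save('side','s2.png');b=save('top','t2.png')
c=lambda i,x,y:cv2.resize(i[y:y+90,x:x+120],(400,300),interpolation=cv2.INTER_CUBIC)
cv2.imwrite('pics/c2.png',np.vstack([np.hstack([c(a,140,80),c(b,120,190)]),np.hstack([c(a,190,255),c(b,310,200)])])[:,:,::-1])
E
```

```text
time: 8.75
tool_pos: [446.4, 115.3, 236.4]
tcp_rot: [3.142, 0.0, 0.291]
contact_force: [0.8, 0.3, -0.2]
grip_width: 92.0
finger_force: 0.0
time: 9.85
tool_pos: [447.0, 112.9, 236.5]
tcp_rot: [-3.141, -0.505, 0.922]
contact_force: [0.5, -0.3, 0.6]
grip_width: 55.2
finger_force: 0.0
z [ 0.29135049  0.38618397 -0.87520102] y [ 0.79736863 -0.60349196 -0.00085144] q [-0.25  0.06  1.98  0.57  0.97  0.11]
rotvec [ 0.00027288  0.00120012 -0.00225113]
tool shift [  2.18760414   2.13805129 148.14713638]
```

View pics/c2.png

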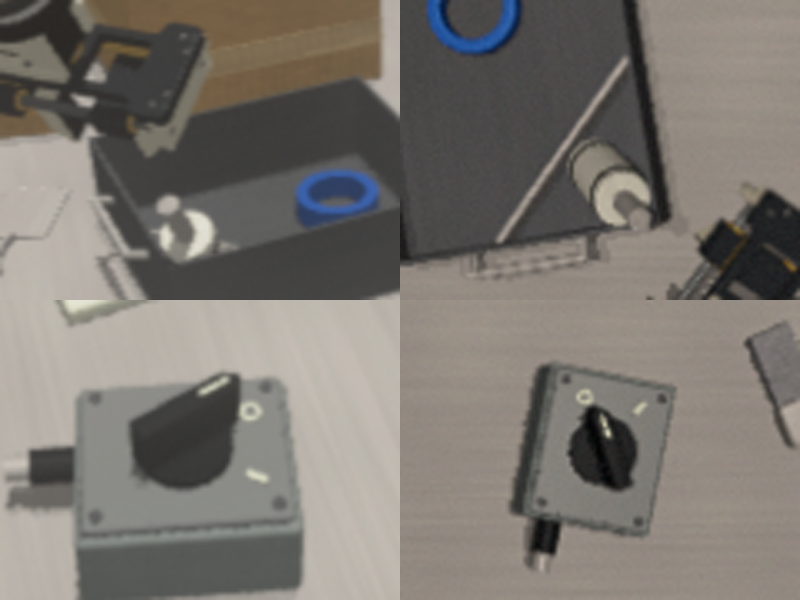

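The isolator nose now points at the ring, so it is off. The roller hasn't moved and the gripper is lined up with its axis, so I'll advance.

```bash
python3 -m jog '[[1.1,1.1,25,0,0,0],[1.1,1.1,25,0,0,0],[0,0,25,0,0,0],[0,0,25,0,0,0],[0,0,20,0,0,0],[0,0,15,0,0,0],[0,0,10,0,0,0],[0,0,2,0,0,0],[0,0,0,0,0,0],[0,0,0,0,0,0]]'; python3 -m jog '[[0,0,0,0,0,0],[0,0,0,0,0,0],[0,0,0,0,0,0],[0,0,0,0,0,0],[0,0,0,0,0,0],[0,0,0,0,0,0],[0,0,0,0,0,0],[0,0,0,0,0,0]]' 8; python3 -c "
from k import *
turn(Rt)
print('world up in tool',Rt.T@[0,0,1])"
```

```text
time: 10.95
tool_pos: [493.4, 171.2, 110.0]
tcp_rot: [3.14, -0.508, 0.927]
contact_force: [0.2, -0.2, 0.2]
grip_width: 55.5
finger_force: 0.0
time: 11.75
tool_pos: [492.5, 171.6, 109.3]
tcp_rot: [-3.14, -0.508, 0.926]
contact_force: [-3.5, 3.9, 2.0]
grip_width: 18.6
finger_force: 30.0
z [ 0.2914131   0.38951634 -0.87370214] y [ 0.7995277  -0.60062821 -0.00110067] q [-0.07  0.35  2.05  0.8   0.61 -0.07]
rotvec [0. 0. 0.]
world up in tool [ 0.48646003 -0.00110067 -0.87370214]
```

Gripped at 18.6 mm. Lifting straight up gently by 20 mm, then by a further 150 mm.

```bash
python3 -m jog '[[2.4,0,-4.4,0,0,0],[2.4,0,-4.4,0,0,0],[2.4,0,-4.4,0,0,0],[2.4,0,-4.4,0,0,0]]'; python3 -m jog '[[7.3,0,-13.1,0,0,0],[7.3,0,-13.1,0,0,0],[7.3,0,-13.1,0,0,0],[7.3,0,-13.1,0,0,0],[7.3,0,-13.1,0,0,0],[7.3,0,-13.1,0,0,0],[7.3,0,-13.1,0,0,0],[7.3,0,-13.1,0,0,0],[7.3,0,-13.1,0,0,0],[7.3,0,-13.1,0,0,0],[0,0,0,0,0,0]]'; python3 - <<'E'
from h import *
a=save('side','s3.png');b=save('top','t3.png')
c=lambda i,x,y:cv2.resize(i[y:y+135,x:x+180],(400,300),interpolation=cv2.INTER_CUBIC)
cv2.imwrite('pics/c3.png',np.hstack([c(a,110,50),c(b,110,150)])[:,:,::-1])
E
```

```text
time: 12.15
tool_pos: [493.1, 170.7, 129.8]
tcp_rot: [3.141, -0.508, 0.926]
contact_force: [0.0, -0.2, -3.9]
grip_width: 18.4
finger_force: 29.9
time: 13.25
tool_pos: [493.8, 170.8, 281.5]
tcp_rot: [3.137, -0.51, 0.928]
contact_force: [0.9, -0.4, -3.7]
grip_width: 18.4
finger_force: 29.9
```

View pics/c3.png

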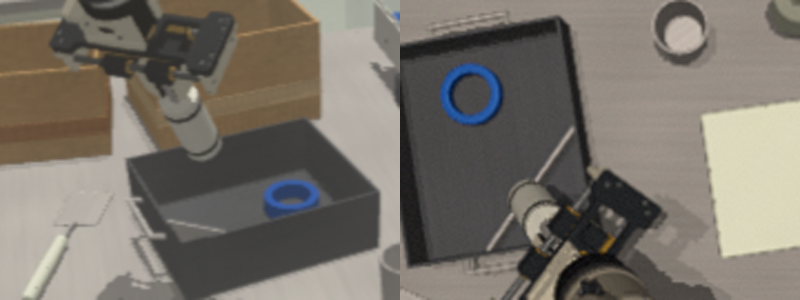

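The roller is held firmly and clear of the tray. Righting it and carrying it over the board.

```bash
python3 -m jog '[[0,0,0,0,-0.085,0],[0,0,0,0,-0.085,0],[0,0,0,0,-0.085,0],[0,0,0,0,-0.085,0],[0,0,0,0,-0.085,0],[0,0,0,0,-0.083,0],[0,0,0,0,0,0]]'; python3 -m jog '[[-14,16.7,0,0,0,0],[-14,16.7,0,0,0,0],[-14,16.7,0,0,0,0],[-14,16.7,0,0,0,0],[-14,16.7,0,0,0,0],[-14,16.7,0,0,0,0],[-14,16.7,0,0,0,0],[-14,16.7,0,0,0,0],[-14,16.7,0,0,0,0],[-14,16.7,0,0,0,0],[-14,16.7,0,0,0,0],[0,0,0,0,0,0]]'; python3 - <<'E'
from k import *
X=o['tool_pos']; D=np.c_[np.sin(np.pi),0,-1][0]
print(np.degrees(np.arccos(-Rt[2,2])))
turn(np.c_[[np.cos(.927),np.sin(.927),0],[np.sin(.927),-np.cos(.927),0],[0,0,-1]])
for n in('side','top'):
    a=save(n,n+'4.png').copy(); r=bot.outline_of('roller',n)
    if r:
        m=r[0]['mask'].astype(np.uint8); ys,xs=np.nonzero(m); print(n,r[0]['p'],r[0]['pixel'],xs.min(),xs.max(),ys.min(),ys.max())
        print('minrect',cv2.minAreaRect(np.c_[xs,ys].astype(np.float32)))
    # expected roller outline: shoulder & foot circle
    t=np.linspace(0,2*np.pi,40); 
    for h in(6,106):
        q=proj(n,X+np.c_[23*np.cos(t),23*np.sin(t),0*t-h]); print(h,q.min(0),q.max(0))
        if n=='side': cv2.polylines(a,[np.round(q*1).astype(np.int32)],True,(255,0,0))
    if n=='side': cv2.imwrite('pics/c4.png',cv2.resize(a[130:265,170:350],(800,600),interpolation=cv2.INTER_CUBIC)[:,:,::-1])
E
```

```text
time: 14.05
tool_pos: [493.3, 172.4, 277.6]
tcp_rot: [-3.14, 0.002, 0.928]
contact_force: [0.5, 1.0, -3.7]
grip_width: 18.5
finger_force: 30.0
time: 15.25
tool_pos: [547.1, -65.0, 278.3]
tcp_rot: [3.141, -0.001, 0.923]
contact_force: [-0.1, 0.4, -4.1]
grip_width: 18.2
finger_force: 30.0
z [ 6.97111304e-04  6.50563002e-04 -9.99999545e-01] y [ 7.97338189e-01 -6.03532754e-01  1.63197458e-04] q [-0.26  0.36  1.36  0.    1.43  0.39]
0.054632559737541976
rotvec [ 0.00016514 -0.00093911 -0.00412801]
side 0.94 [229.1, 159.1] 219 241 119 183
minrect ((229.05862426757812, 150.99655151367188), (64.24188995361328, 21.49226188659668), 86.633544921875)
6 [218.89376692 133.60472354] [240.41940676 145.07287214]
106 [221.89150665 170.72977896] [242.06317767 182.84710506]
6 [267.85590367 220.80241275] [287.43152535 240.37969376]
106 [267.36279247 221.6709548 ] [285.38876224 239.69755623]
```

View pics/c4.png

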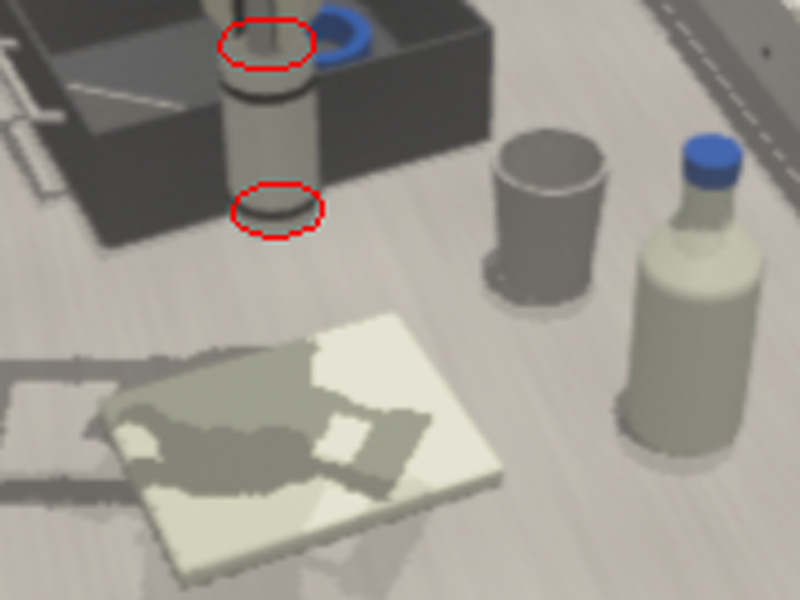

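Upright within about 1–2° and over the board; the foot is where the model puts it. Lowering, then feeling for contact.

```bash
python3 -m jog '[[0,0,20,0,0,0],[0,0,25,0,0,0],[0,0,25,0,0,0],[0,0,25,0,0,0],[0,0,25,0,0,0],[0,0,16,0,0,0],[0,0,10,0,0,0],[0,0,3,0,0,0],[0,0,0,0,0,0],[0,0,0,0,0,0]]'; python3 -m jog '[[0,0,1,0,0,0],[0,0,1,0,0,0],[0,0,1,0,0,0],[0,0,0,0,0,0]]'; python3 -m jog '[[0,0,1,0,0,0],[0,0,1,0,0,0],[0,0,0,0,0,0]]'
```

```text
time: 16.45
tool_pos: [547.8, -62.4, 131.3]
tcp_rot: [3.14, -0.001, 0.926]
contact_force: [1.1, 0.4, -3.7]
grip_width: 18.3
finger_force: 30.0
time: 16.85
tool_pos: [547.1, -62.5, 127.3]
tcp_rot: [-3.142, 0.0, 0.926]
contact_force: [0.6, -0.0, -4.2]
grip_width: 18.2
finger_force: 30.0
time: 17.15
tool_pos: [547.0, -62.4, 125.1]
tcp_rot: [-3.141, 0.0, 0.926]
contact_force: [0.3, 0.3, -2.6]
grip_width: 18.3
finger_force: 30.0
```

```bash
for i in 1 2; do python3 -m jog '[[0,0,0.7,0,0,0],[0,0,0,0,0,0],[0,0,0,0,0,0]]' | egrep 'pos|contact'; done
```

```text
tool_pos: [547.2, -62.4, 124.6]
contact_force: [-0.4, -0.5, -4.6]
tool_pos: [547.3, -62.5, 124.4]
contact_force: [-1.3, -0.3, 0.7]
```

```bash
python3 -m jog '[[0,0,0.6,0,0,0],[0,0,0,0,0,0],[0,0,0,0,0,0]]' | egrep 'pos|contact'; python3 -c "
from h import *
o=bot.get_obs();print(o['moment'],o['contact_force'])"
```

```text
tool_pos: [547.5, -62.5, 124.4]
contact_force: [-2.4, 0.7, 6.4]
[0.0709973  0.46264128 0.03057574] [-2.43250164  0.70427594  6.44034257]
```

The foot is firmly on the board at about 10 N. Releasing slowly to a small opening first.

```bash
python3 -m jog '[[0,0,0,0,0,0],[0,0,0,0,0,0],[0,0,0,0,0,0],[0,0,0,0,0,0]]' 30; python3 -m jog '[[0,0,0,0,0,0],[0,0,0,0,0,0],[0,0,0,0,0,0],[0,0,0,0,0,0],[0,0,-15,0,0,0],[0,0,-30,0,0,0],[0,0,-40,0,0,0],[0,0,-40,0,0,0],[0,0,-40,0,0,0],[0,0,0,0,0,0]]' 60;  python3 -m jog '[[-40,0,-10,0,0,0],[-40,0,-10,0,0,0],[-40,0,-10,0,0,0],[0,0,0,0,0,0],[0,0,0,0,0,0]]'; python3 - <<'E'
from h import *
a=save('side','s5.png');b=save('top','t5.png')
c=lambda i,x,y:cv2.resize(i[y:y+150,x:x+200],(400,300),interpolation=cv2.INTER_CUBIC)
cv2.imwrite('pics/c5.png',np.vstack([np.hstack([c(a,160,120),c(b,190,130)]),np.hstack([c(a,160,230),c(b,300,180)])])[:,:,::-1])
E
```

```text
time: 18.45
tool_pos: [547.2, -62.5, 123.2]
tcp_rot: [3.142, 0.0, 0.926]
contact_force: [0.1, -0.0, 0.1]
grip_width: 27.4
finger_force: 0.0
time: 19.45
tool_pos: [549.4, -62.9, 294.5]
tcp_rot: [3.131, -0.004, 0.926]
contact_force: [0.8, -0.4, 0.6]
grip_width: 55.1
finger_force: 0.0
time: 19.95
tool_pos: [474.7, -158.8, 318.2]
tcp_rot: [3.142, -0.0, 0.924]
contact_force: [-0.2, -0.7, -0.2]
grip_width: 55.0
finger_force: 0.0
```

View pics/c5.png

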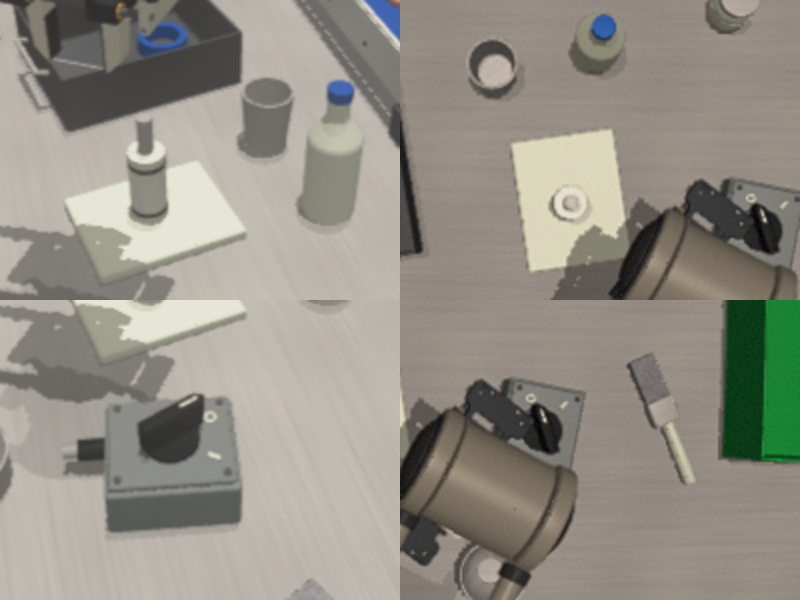

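The roller stands upright in the middle of the board, the isolator is at the ring, the bottle and cup are standing, and the arm is clear.

```bash
python3 -c "
from plant import bot; print(bot.close_job())"
```

```text
the job is handed in; nothing more can be done
None
```

The job is handed in: the isolator was turned off first and left off, then the roller was freed and set down upright, spindle up, on the cutting board, with the bottle and cup still standing, at about 20 s of the 54 s allowed; no verdict was returned.

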